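# Level a kiln shelf with a wedge

### The arm

A 6-joint arm with a two-finger parallel gripper is mounted at the origin on a cart in front of the work surface, level with it; the furniture and walls round the work are solid. World frame = base frame: x ahead of the robot, y to its left, z up, the work surface at z = 0. Lengths are in m, angles in rad, forces in N, time in s.
With the tool pointing down it reaches from about 0.4 to 0.825 m from the base axis. Payload 7 kg.
Tool frame: the origin (TCP) lies between the finger pads; the fingertips stand 11 mm ahead of it and the grasp point (between the pads) lies 8 mm behind it (arm.tips_ahead is the distance from the TCP to the fingertips, in m); z points along the fingers, x is the direction in which the jaws open and shut, and the axes are right-handed (so a half turn about z gives the same grasp; the last joint's range is limited). The gripper opens to 88 mm and grips with 3 to 60 N. Pads are 19 mm wide; open, the fingers measure 130 mm over their backs; the gripper's body (78 mm by 193 mm) begins 47 mm behind the grasp point.
Start: joints at [-0.847, 0.359, 0.012, 0, -1.224, -0.288], TCP at [0.285, -0.612, 0.238] pointing down, gripper open.
Joint ranges: [-3.07, 3.07], [-1.43, 2.12], [-1.02, 1.25], [-3.03, 1.67], [-3.05, -0], [-3.03, 3.03]. Speed limits (rad/s): [2.39, 2.39, 3.01, 3.14, 3.14, 3.14].

### API

Orientations are given as [roll, pitch, yaw] about the fixed x, y, z axes, in that order (R = Rz(yaw) Ry(pitch) Rx(roll)).
In Python, from station import arm, optics, finder gives the robot as it stands. The module is installed in compiled form; this text tells all that it offers.
- The arm moves only by the tool apply_moves, never from a script. Its argument "increments" is one flat list of numbers, 6 for each row, row after row: the shift along the world's x, y, z in m, then the turn, a rotation vector about the world's x, y, z in rad. In form: [tx, ty, tz, rx, ry, rz, tx, ty, tz, rx, ry, rz, ...]. A call has 1 to 20 rows; each row shifts and turns the pose as measured when the row begins; what a row does not reach is not made up. A row lasts 1/12 s, in which the tool goes at most 41.7 mm and 7.16 degrees, less where a joint would pass 70% of its speed; a pose out of reach is approached as far as the arm can. A call with a gripper value outside its range is refused whole. "hand" is the closure, from 0 (fully open) to 1 (shut), set as the call begins (left out, the last holds). The fingers move at their own pace and stop on an object; "force" is the grip in N (left out, the last holds). Time passes only in rows, so rows that do not move let the fingers close. It gives the time, the measured TCP pose, the force and the opening at its end, in the units of the state.
- arm.get_state(): the state, without advancing time (a new reading comes with each control period).
- optics.grab_frame(name): name is "scene" or "side" or "wrist"; returns the picture (384x512x3 uint8, red, green, blue); there is no depth.
- optics.camera_model(name): a dict with "fx", "fy", "cx", "cy" (pixels), "world_to_cam" (4x4, takes a point from world to camera coordinates); the wrist camera has in their place "T_tool_cam" (4x4, takes a point from camera to tool coordinates, whose origin is the TCP and whose axes are the tool frame's). Camera axes: x right, y up, looking along -z (the intrinsics and any distortion apply to the point x, -y, -z); pixel columns grow to the right and rows downward; lengths in m; the calibration is good to about 2 mm. The wrist camera is an equidistant fisheye: a pixel r from the principal point sees the ray r / f radians off the axis. A picture is of the moment at which its call begins: read the wrist's pose just before it. camera_model takes no time and is no camera call.
- arm.job_done(): hands the job in, once; it reports no verdict.
Trained networks look in the newest picture that a camera, given by its name, has taken for a name from the list of things; names that differ only in an ending like _2 or _b are one class to them, and where a whole thing is asked for, a point or a joint stands for the part that bears it (a point fixed in the world has none). Each returns a list of dicts, best first, with "conf" (0 to 1); they miss things now and then, are a little off and sometimes report something else, mostly with a low value. They report only what shows in the picture. A call takes as long as a camera call. They do not tell look-alikes from the thing itself.
- finder.find_in(camera, name): "box" ([left, top, right, bottom] in pixels, round what is visible of it).
- finder.landmark_of(camera, name): "point" ([column, row] in pixels: a listed point, or the origin of a listed thing).
The state is a dict: "t": time; "q": joint angles; "qd": joint speeds; "joint_efforts": joint torques, N m; "eef_pos": TCP position; "ee_rot": TCP orientation; "force": force on the tool from outside, world axes, zero at the start; "moment": the same for the moment, N m; "width": finger opening in m.
Only numpy, scipy, OpenCV 4.12 (cv2) and the standard library are available. Lean on these libraries where they do the work, as an engineer would, in place of code of your own. Each camera call takes 0.05 s, during which the arm holds its last target. There are 200 camera calls.

### The job

The kiln shelf slab on the bench slopes down towards the robot. Fetch the wooden wedge and gently push it, thin end first, under the middle of the low front edge until the bubble of the level lying on the slab stays wholly between its two lines; then let go and leave the wedge there carrying the slab. Do not touch the slab, the brick or the level on it, do not force or ram the wedge, and leave everything else where it is.

Things in the scene. Friction and masses are not known exactly. Their poses are not given: they have to be found in the camera images.
- slab: Pale plain kiln shelf slab, 200 (x) x 220 (y) x 12 mm, 0.75 kg, loose. Origin: middle of its underside; +x points to its rear (high) edge, y along the front edge, z up. It rests on two front pads and, at the rear, on a fixed dark steel bar of unknown height whose upstand stops it sliding back. It starts 2 to 3.5 degrees nose-down, different each time.
- front_pads: Two fixed dark steel pads, 26 mm square and 7 mm high, under the slab's front corners. Origin: on the bench midway between them; they are centred 88 mm either side of it along y. Between them the space under the front edge is open, 150 mm wide, down to the bench.
- slab_front (a point): Middle of the slab's lower front edge; axes as the slab. The wedge goes in under here, moving along the slab's +x.
- wedge: Loose plain pale wooden wedge, 0.1 kg, 140 long (x), 36 wide (y), flat sole on the bench. Origin: middle of the sole; +x points to the thin end. 3 mm thick at the tip, rising to 21 mm at 110 mm from the tip, then flat; its back is humped (rises fast at first, 1 in 3.3, slower later): go by the bubble. Pushing it under load takes about 6 to 15 N; friction keeps it in place.
- wedge_tip (a point): Middle of the wedge's thin end, at sole height; axes as the wedge.
- wedge_grip (a point): Point to grasp in the upright grip block on the wedge's butt; the block is 28 (x) x 26 (y) mm, from 20 to 61 mm above the sole. Grasp across the 26 mm (wedge y). The point is 55 mm behind the wedge's origin and 42 mm above the sole; axes as the wedge.
- level: Aluminium bench level, 160 x 34 x 28 mm, loose, lying on the slab near its -y edge, lengthwise along slab x. Origin: middle of its underside, +x to the rear. In its top is a white vial window, 84 x 24 mm, with two black cross lines, inner faces 19 mm apart, and a dark oval bubble 15 mm long.
- bubble (a joint): Place of the bubble along the vial as an angle in rad on a 400 mm arc (0.01 = 4 mm): 0 is centred between the lines, positive is towards the rear (+x), the side that is too high. It equals the level's slope and lags it by about 0.3 s. It goes down as the wedge lifts the front.
- brick: Pale insulating brick, 64 x 115 x 110 mm high, 0.27 to 0.53 kg, loose, standing on the rear part of the slab as its load. Origin is the middle of its underside.
- mug_0: Bystander: pale mug, 90 mm high.
- glaze_jar_2: Bystander: pale lidded jar, 83 mm high.
- test_bowl: Bystander: small clay bowl, 46 mm high.
- tape_roll: Bystander: black roll of tape, 19 mm high.
- brush: Bystander: small scrubbing brush, 85 mm long.
- short_post: Bystander: triangular upright kiln post, 50 mm high.
Mind the look-alikes: they are no part of the job. Leave any yellow look-alike of the wedge alone.

How it is judged:
By the outcome, as a careful person would: the job done as asked, in the order asked, and still so for the second after the job is handed in, with the robot touching nothing.
It also fails if it takes over 61 s, if anything falls off the work surface, if the arm or the gripper's body presses on something with over 40 N, if the wrist force passes 120 N, or if a joint passes its speed limit or range.

## Working session

There is one attempt and no reset: what is moved stays moved. The work goes in short steps, Python scripts to look and compute and a tool call to move; the robot and the scene stay as the last step left them, time stands still between calls to the robot, and variables do not carry over. Pictures are saved under pics/ and viewed, about 8 in all and at most 12, crops included, and the job is handed in when it is done.

Besides the shell and the picture viewer there is one more tool, called after ">>>" as name(argument=value, ...), one argument or row to a line, values as JSON. apply_moves: Moves the arm, as the interface text tells. Its arguments: {"type":"object","properties":{"increments":{"type":"array"},"hand":{"type":"number"},"force":{"type":"number"}},"required":["increments"]}

```bash
mkdir -p pics
cat > h.py <<'E'
from station import arm, optics, finder
import numpy as np, cv2
def grab(n,f=None):
    im=optics.grab_frame(n)
    if f: cv2.imwrite('pics/'+f,im[:,:,::-1])
    return im
def ray(n,p):
    m=optics.camera_model(n); T=np.linalg.inv(np.array(m['world_to_cam']))
    d=np.array([(p[0]-m['cx'])/m['fx'],-(p[1]-m['cy'])/m['fy'],-1.])
    return T[:3,3],T[:3,:3]@d
def atz(n,p,z):
    o,d=ray(n,p); return o+d*(z-o[2])/d[2]
def proj(n,P):
    m=optics.camera_model(n); c=(np.array(m['world_to_cam'])@np.append(P,1))[:3]
    return np.array([m['cx']+m['fx']*c[0]/-c[2], m['cy']-m['fy']*c[1]/-c[2]])
def tri(pa,pb,a='scene',b='side'):
    o1,d1=ray(a,pa);o2,d2=ray(b,pb)
    A=np.stack([d1,-d2],1); s=np.linalg.lstsq(A,o2-o1,rcond=None)[0]
    x,y=o1+d1*s[0],o2+d2*s[1]; return (x+y)/2,np.linalg.norm(x-y)
E
python3 - <<'E'
from h import *
ims=[]
for c in ['scene','side']:
    ims.append(grab(c,c+'0.png')); m=optics.camera_model(c); print(c,{k:(np.round(v,3).tolist()) for k,v in m.items()})
    for n in ['wedge','wedge_tip','wedge_grip','slab_front','level','bubble','slab','front_pads','brick']:
        print(n,[(np.round(r['point']).tolist(),round(r['conf'],2)) for r in finder.landmark_of(c,n)[:4]],[(np.round(r['box']).tolist(),round(r['conf'],2)) for r in finder.find_in(c,n)[:3]] if n in('wedge','slab') else '')
s=arm.get_state();print(s['t'],s['eef_pos'],s['ee_rot'])
E
```

```text
scene {'fx': 386.527, 'fy': 386.527, 'cx': 253.653, 'cy': 190.541, 'world_to_cam': [[-0.71, -0.704, 0.022, 0.444], [0.447, -0.426, 0.786, -0.124], [-0.544, 0.568, 0.617, -1.047], [0.0, 0.0, 0.0, 1.0]]}
wedge [([330.0, 140.0], 0.64), ([225.0, 168.0], 0.64), ([299.0, 173.0], 0.61)] [([310.0, 130.0, 351.0, 149.0], 0.91), ([275.0, 159.0, 320.0, 178.0], 0.67), ([204.0, 144.0, 247.0, 171.0], 0.65)]
wedge_tip [([277.0, 170.0], 0.81), ([206.0, 168.0], 0.63), ([308.0, 134.0], 0.58), ([215.0, 235.0], 0.58)] 
wedge_grip [([239.0, 147.0], 0.75), ([344.0, 132.0], 0.72), ([317.0, 160.0], 0.62)] 
slab_front [([280.0, 137.0], 0.6)] 
level [([270.0, 120.0], 0.84)] Traceback (most recent call last):
  File "<stdin>", line 6, in <module>
ValueError: it knows: brick, brush, front_pads, glaze_jar, level, mug, short_post, slab, slab_front, tape_roll, test_bowl, wedge, wedge_grip, wedge_tip
```

View pics/scene0.png

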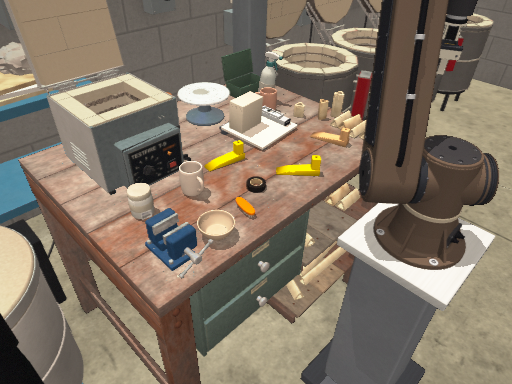

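The scene shows the slab with brick and level at about (258,127). There are three wedge-shaped things: a pale wooden one at (330,138) and yellow ones at (225,160) and (299,170). I choose the wooden one at (330,138) and leave the yellow ones alone.

Run:
```python
from h import *
im=grab('scene'); 
for c in ['scene','side']:
    if c=='side': grab(c,'side0.png'); m=optics.camera_model(c); print(c,{k:(np.round(v,3).tolist()) for k,v in m.items()})
    for n in ['wedge','wedge_tip','wedge_grip','slab_front','level','slab','front_pads','brick']:
        print(n,[(np.round(r['point'],1).tolist(),round(r['conf'],2)) for r in finder.landmark_of(c,n)[:4]])
cv2.imwrite('pics/crop0.png',cv2.resize(im[80:190,200:360,::-1],None,fx=5,fy=5,interpolation=cv2.INTER_CUBIC))
s=arm.get_state();print(s['t'],s['eef_pos'],s['ee_rot'])
```

```text
wedge [([327.7, 140.1], 0.74), ([224.1, 166.8], 0.66), ([297.6, 171.4], 0.56)]
wedge_tip [([205.1, 169.2], 0.97), ([275.9, 169.0], 0.56)]
wedge_grip [([313.1, 160.4], 0.9), ([239.1, 145.9], 0.76), ([341.4, 127.6], 0.57)]
slab_front [([279.8, 134.2], 0.7)]
level [([269.4, 117.6], 0.59)]
slab [([259.8, 127.4], 0.9)]
front_pads []
brick [([249.0, 126.8], 0.82)]
side {'fx': 466.428, 'fy': 466.428, 'cx': 264.44, 'cy': 186.229, 'world_to_cam': [[-0.471, -0.882, -0.001, 0.33], [0.554, -0.297, 0.778, -0.159], [-0.687, 0.366, 0.628, -0.984], [0.0, 0.0, 0.0, 1.0]]}
wedge [([314.6, 160.2], 0.95), ([237.1, 135.0], 0.83)]
wedge_tip [([289.9, 154.4], 0.86), ([209.4, 139.9], 0.8), ([253.5, 172.1], 0.16)]
wedge_grip [([335.5, 150.4], 0.91), ([252.4, 120.6], 0.72)]
slab_front []
level [([313.9, 88.7], 0.61)]
slab [([295.2, 106.1], 0.82)]
front_pads []
brick [([273.3, 100.0], 0.9)]
1.25 [ 0.28492124 -0.61190732  0.2375605 ] [-3.14156733e+00 -6.65843984e-07  2.00660945e+00]
```

View pics/side0.png

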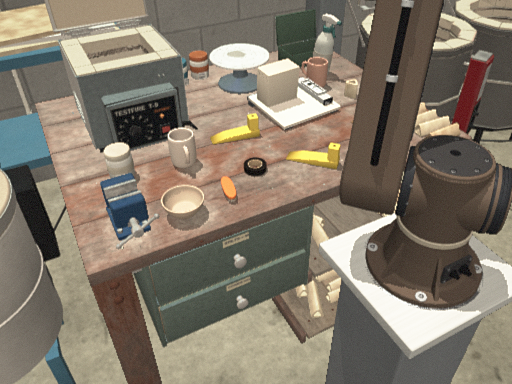

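View pics/crop0.png

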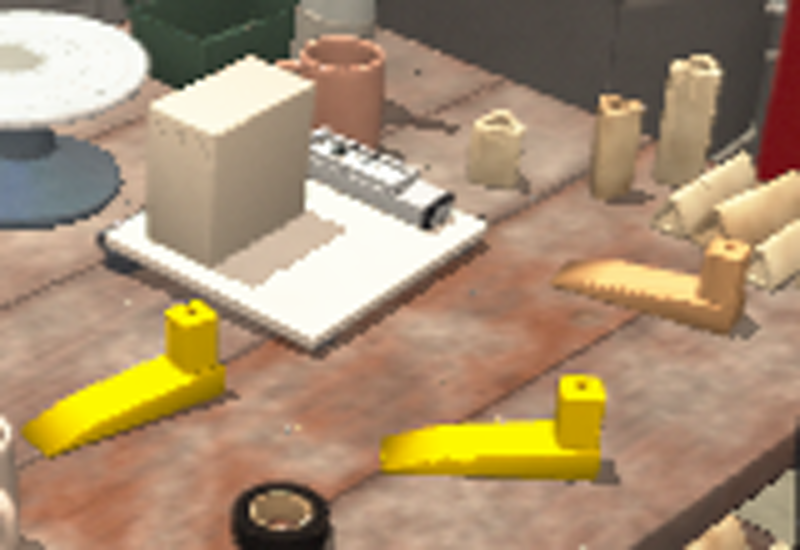

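The side view (256,130) and (318,157) shows only the yellow look-alikes, because the arm hides the wooden wedge. In the crop, the wooden wedge has its tip at about scene (311,136), block top (345.5,129) and butt foot (344,146). The slab top corners are at about (263,149), (297,125) and (221,128).

Run:
```python
from h import *
f=lambda x,y:(200+x/5-.4,80+y/5-.4)
for n,p,z in [('tip',(555,281),.003),('blocktop',(727,243),.061),('buttfoot',(720,331),0),('c_front+y',(315,345),.019),('c_front-y',(486,226),.019),('c_rear+y',(106,238),.028),('level front top',(440,195),.05)]:
    print(n,atz('scene',f(*p),z).round(3))
m=optics.camera_model('wrist');print({k:np.round(v,3).tolist() for k,v in m.items()})
```

```text
tip [ 0.532 -0.21   0.003]
blocktop [ 0.422 -0.259  0.061]
buttfoot [ 0.407 -0.245  0.   ]
c_front+y [0.575 0.006 0.019]
c_front-y [ 0.604 -0.214  0.019]
c_rear+y [0.776 0.022 0.028]
level front top [ 0.624 -0.179  0.05 ]
{'fx': 297.319, 'fy': 297.319, 'cx': 256.265, 'cy': 191.686, 'T_tool_cam': [[1.0, -0.0, -0.0, -0.0], [-0.0, -0.965, -0.264, -0.071], [-0.0, 0.264, -0.965, -0.146], [0.0, 0.0, 0.0, 1.0]]}
```

>>> apply_moves(
  increments=[0.013, 0.035, 0, 0, 0, 0, 0.013, 0.035, 0, 0, 0, 0, 0.013, 0.035, 0, 0, 0, 0, 0.013, 0.035, 0, 0, 0, 0, 0.013, 0.035, 0, 0, 0, 0, 0.013, 0.035, 0, 0, 0, 0, 0.013, 0.035, 0, 0, 0, 0, 0.013, 0.035, 0, 0, 0, 0, 0.013, 0.035, 0, 0, 0, 0, 0.013, 0.035, 0, 0, 0, 0, 0, 0, 0, 0, 0, 0, 0, 0, 0, 0, 0, 0],
  hand=0.3,
  force=25,
)

```text
t: 2.25
eef_pos: [0.4167, -0.2473, 0.2365]
ee_rot: [3.139, 0.001, 2.004]
force: [-0.8, -0.9, 0.8]
width: 0.0612
```

```bash
cat >> h.py <<'E'
from scipy.spatial.transform import Rotation as Ro
def wpose():
    s=arm.get_state(); T=np.eye(4); T[:3,:3]=Ro.from_euler('xyz',s['ee_rot']).as_matrix(); T[:3,3]=s['eef_pos']
    return T@np.array(optics.camera_model('wrist')['T_tool_cam'])
def watz(T,p,z):
    m=optics.camera_model('wrist'); v=np.array([p[0]-m['cx'],p[1]-m['cy']])/m['fx']; r=np.linalg.norm(v)+1e-12
    d=T[:3,:3]@np.array([np.sin(r)*v[0]/r,-np.sin(r)*v[1]/r,-np.cos(r)]); o=T[:3,3]
    return o+d*(z-o[2])/d[2]
E
python3 - <<'E'
from h import *
T=wpose(); np.save('T1.npy',T); im=grab('wrist'); cv2.imwrite('pics/w1.png',cv2.resize(im[:,:,::-1],(800,600),interpolation=cv2.INTER_CUBIC))
Z=dict(wedge=0,wedge_tip=0,wedge_grip=.042,slab_front=.007,level=.028,slab=.018,front_pads=0,brick=.03)
for n in Z:
    print(n,[(np.round(r['point'],1).tolist(),round(r['conf'],2),watz(T,r['point'],Z[n]).round(3).tolist()) for r in finder.landmark_of('wrist',n)[:3]])
E
```

```text
wedge [([246.8, 203.1], 0.57, [0.468, -0.238, 0.0])]
wedge_tip [([239.9, 246.6], 0.69, [0.532, -0.22, 0.0])]
wedge_grip [([416.6, 210.9], 0.84, [0.372, -0.031, 0.042]), ([251.8, 170.8], 0.74, [0.417, -0.253, 0.042])]
slab_front []
level []
slab [([251.6, 169.6], 0.32, [0.42, -0.253, 0.018])]
front_pads []
brick []
```

View pics/w1.png

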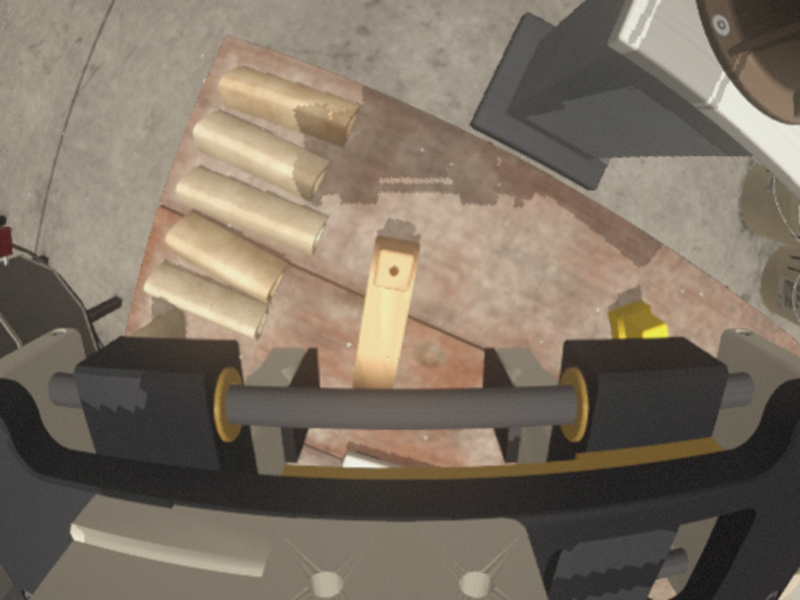

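The wrist view shows only the wooden wedge between the jaws, with its block top centred at (395,265) in 800-px scale and its axis running down to (374,387). A yellow one sits far off at (640,320).

Run:
```python
from h import *
T=np.load('T1.npy'); f=lambda x,y:((x+.5)*.64-.5,(y+.5)*.64-.5)
w=lambda p,z:watz(T,f(*p),z).round(4)
c=[w(p,.061) for p in [(376,237),(419,243),(412,292),(373,287)]]
print(c,np.mean(c,0))
L,R=w((355,387),.010),w((394,389),.010); print(L,R,(L+R)/2, np.linalg.norm(L-R))
for z in (.003,.01,.015):
  m=(w((355,387),z)+w((394,389),z))/2; d=m-np.mean(c,0); print(z,np.arctan2(d[1],d[0]),np.hypot(*d[:2]))
for a,b in [(1,0),(2,3)]: d=c[b]-c[a]; print('jaw dir',np.arctan2(d[1],d[0]),np.hypot(*d[:2]))
# scene check
print(proj('scene',[*np.mean(c,0)[:2],.061]))
```

```text
[array([ 0.3992, -0.2749,  0.061 ]), array([ 0.3905, -0.2459,  0.061 ]), array([ 0.4245, -0.2353,  0.061 ]), array([ 0.4329, -0.2622,  0.061 ])] [ 0.411775 -0.254575  0.061   ]
[ 0.5364 -0.2375  0.01  ] [ 0.5233 -0.2052  0.01  ] [ 0.52985 -0.22135  0.01   ] 0.03485541564807397
0.003 0.2756043945071937 0.1261352300112859
0.01 0.27429620885207556 0.12266053256854866
0.015 0.27409860344212494 0.12016064767635032
jaw dir -1.2793395323170298 0.03027688887584056
jaw dir -1.2681231434294635 0.02818102198288769
[346.77549668 129.66637553]
```

>>> apply_moves(
  increments=[-0.001, -0.003, -0.03, 0, 0, -0.07, -0.001, -0.002, -0.03, 0, 0, -0.074, 0, 0, -0.03, 0, 0, 0, 0, 0, -0.03, 0, 0, 0, 0, 0, -0.025, 0, 0, 0, 0, 0, -0.02, 0, 0, 0, 0, 0, 0, 0, 0, 0],
)

```text
t: 3.28
eef_pos: [0.4132, -0.2593, 0.0673]
ee_rot: [3.134, 0.006, 1.84]
force: [-1.0, 0.5, 0.3]
width: 0.0612
```

>>> apply_moves(
  increments=[0.001, 0.004, -0.015, 0, 0, 0.01, 0.001, 0.003, -0.014, 0, 0, 0.01, 0, 0, 0, 0, 0, 0],
)

```text
t: 3.53
eef_pos: [0.4155, -0.2537, 0.0386]
ee_rot: [3.135, 0.006, 1.859]
force: [0.3, -0.1, 0.5]
width: 0.0613
```

>>> apply_moves(
  increments=[0, 0, -0.002, 0, 0, 0, 0, 0, 0, 0, 0, 0, 0, 0, 0, 0, 0, 0, 0, 0, 0, 0, 0, 0, 0, 0, 0, 0, 0, 0, 0, 0, 0, 0, 0, 0],
  hand=1,
  force=30,
)

```text
t: 4.03
eef_pos: [0.4185, -0.2555, 0.0418]
ee_rot: [3.13, 0.01, 1.858]
force: [-0.1, 0.9, -0.4]
width: 0.0269
```

>>> apply_moves(
  increments=[0, 0.01, 0.02, 0, 0, 0, 0, 0.02, 0.02, 0, 0, -0.05, 0, 0.03, 0, 0, 0, -0.07, 0, 0.03, 0, 0, 0, -0.04, 0, 0, 0, 0, 0, 0],
)

```text
t: 4.45
eef_pos: [0.4183, -0.1635, 0.0843]
ee_rot: [3.128, 0.008, 1.685]
force: [0.3, -0.6, -0.6]
width: 0.0258
```

Run:
```python
from h import *
s=arm.get_state();print(s['t'],s['eef_pos'],s['ee_rot'],s['force'],s['width'])
a=grab('scene');b=grab('side')
for c in ['scene','side']:
    for n in ['slab_front','slab','level','wedge_tip','wedge_grip']:
        print(c,n,[(np.round(r['point'],1).tolist(),round(r['conf'],2)) for r in finder.landmark_of(c,n)[:4]])
A=cv2.resize(a[70:170,190:350,::-1],None,fx=5,fy=5,interpolation=cv2.INTER_CUBIC)
cv2.imwrite('pics/c2a.png',A)
B=cv2.resize(b[50:170,220:380,::-1],None,fx=5,fy=5,interpolation=cv2.INTER_CUBIC)
cv2.imwrite('pics/c2b.png',B)
```

```text
4.45 [ 0.41828539 -0.16352345  0.08432814] [3.12801968 0.0081107  1.68504786] [ 0.28600867 -0.63674474 -0.62520963] 0.025837175491982955
scene slab_front [([279.4, 134.8], 0.55)]
scene slab []
scene level [([272.8, 117.4], 0.76)]
scene wedge_tip [([297.6, 129.9], 0.69), ([333.2, 128.7], 0.64), ([206.2, 169.1], 0.63), ([274.6, 172.6], 0.58)]
scene wedge_grip [([332.6, 130.1], 0.87), ([316.7, 158.6], 0.86), ([240.1, 145.7], 0.56)]
side slab_front [([311.9, 119.4], 0.66)]
side slab [([290.6, 105.8], 0.65)]
side level [([313.1, 91.8], 0.86), ([229.6, 195.4], 0.59)]
side wedge_tip [([209.8, 141.9], 0.96), ([337.8, 111.0], 0.73)]
side wedge_grip [([333.6, 153.5], 0.86), ([250.3, 121.0], 0.83), ([351.3, 119.8], 0.22)]
```

View pics/c2a.png

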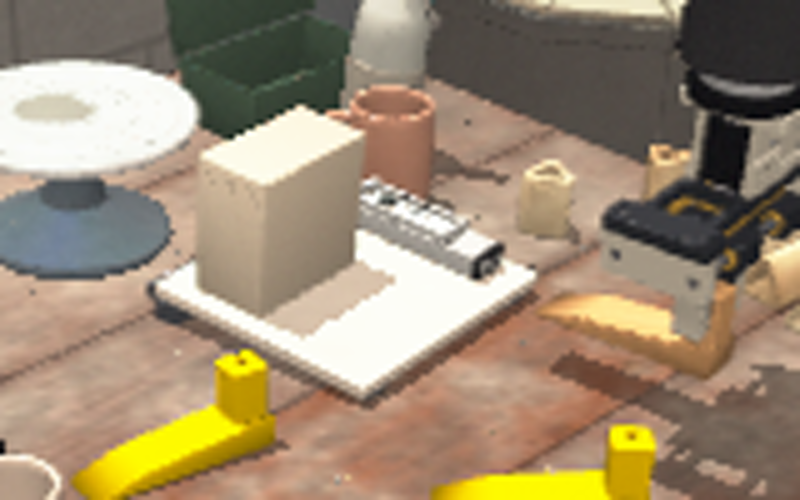

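View pics/c2b.png

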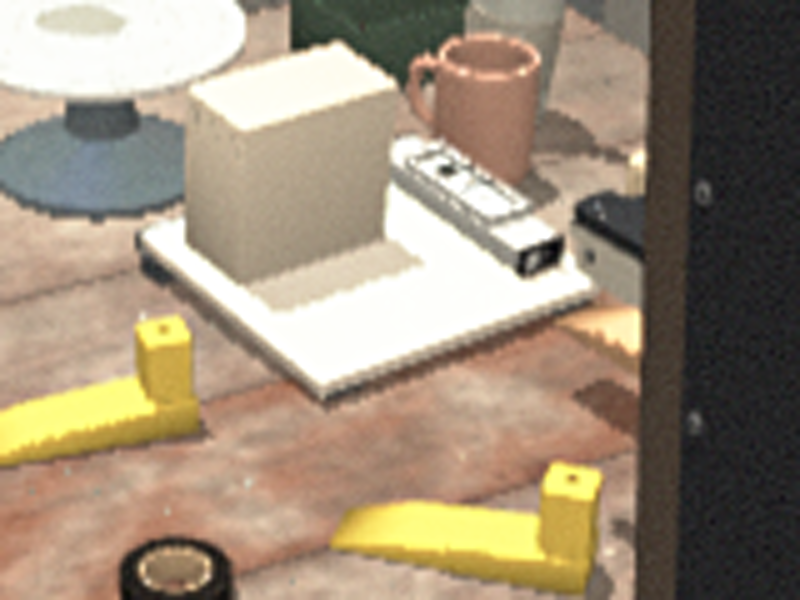

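The crops show the slab, brick and level clear of the arm, with the wooden wedge held in the jaws. Slab top corners are at scene-crop (365,388), (537,272) and (155,285), and side-crop (323,388), (594,286) and (138,240). The vial bubble is a dark spot at side-crop (447,170).

Run:
```python
from h import *
f=lambda x,y:(190+x/5-.4,70+y/5-.4)
g=lambda x,y:(220+x/5-.4,50+y/5-.4)
P={}
for n,p,q in [('F+',(365,388),(323,388)),('F-',(537,272),(594,286)),('R+',(155,285),(138,240)),('brickFtop',(270,185),(243,130)),('levFtopR',(503,243),(564,235))]:
    P[n],e=tri(f(*p),g(*q)); print(n,P[n].round(4),round(e,4))
print('netfront',tri((279.6,134.6),(311.9,119.4)))
d=P['F+']-P['F-'];print(np.linalg.norm(d),np.arctan2(-d[0],d[1]));d=P['R+']-P['F+'];print(np.linalg.norm(d),np.arctan2(d[1],d[0]),d[2])
for n in ['scene','side']:
    F=f if n=='scene' else g
    A=atz(n,F(*{'scene':(365,388),'side':(323,388)}[n]),.019);B=atz(n,F(*{'scene':(537,272),'side':(594,286)}[n]),.019);C=atz(n,F(*{'scene':(155,285),'side':(138,240)}[n]),.028)
    print(n,A.round(4),B.round(4),C.round(4),'mid',((A+B)/2).round(4),'yaw',np.arctan2(-(A-B)[0],(A-B)[1]),np.arctan2((C-A)[1],(C-A)[0]))
    for nm,p in [('tip',{'scene':(540,310),'side':(553,318)}[n])]: print(nm,atz(n,F(*p),.05))
```

```text
F+ [ 0.5866 -0.0058  0.0121] 0.004
F- [ 0.5983 -0.2076  0.023 ] 0.0072
R+ [0.7795 0.0202 0.0257] 0.0045
brickFtop [ 0.6798 -0.0017  0.1371] 0.0012
levFtopR [ 0.6341 -0.2076  0.0377] 0.0003
netfront (array([ 0.60087663, -0.11271039,  0.0080123 ]), np.float64(0.015818535117449843))
0.202420887177008 0.057640192137852396
0.19509146269255181 0.13414640188239021 0.01360096528217375
scene [ 5.818e-01 -2.000e-04  1.900e-02] [ 0.6077 -0.2194  0.019 ] [0.7799 0.0199 0.028 ] mid [ 0.5948 -0.1098  0.019 ] yaw 0.117952406774318 0.10140493634783573
tip [ 0.53497316 -0.13070906  0.05      ]
side [0.5739 0.002  0.019 ] [ 0.5981 -0.2074  0.019 ] [0.7715 0.0244 0.028 ] mid [ 0.586  -0.1027  0.019 ] yaw 0.11493966544053764 0.1127335430732076
tip [ 0.5341363  -0.12962554  0.05      ]
```

>>> apply_moves(
  increments=[0.008, 0.02, 0, 0, 0, 0, 0.008, 0.015, -0.01, 0, 0, 0, 0.005, 0.006, -0.012, 0, 0, 0, 0, 0, -0.01, 0, 0, 0, 0, 0, -0.006, 0, 0, 0, 0, 0, 0, 0, 0, 0],
)

```text
t: 5.55
eef_pos: [0.4405, -0.1252, 0.0443]
ee_rot: [3.128, 0.009, 1.683]
force: [0.2, -0.0, -1.0]
width: 0.0257
```

>>> apply_moves(
  increments=[0, 0.001, -0.003, 0, 0, 0, 0, 0.001, -0.001, 0, 0, 0, 0, 0, 0, 0, 0, 0],
)

```text
t: 5.8
eef_pos: [0.4411, -0.125, 0.0422]
ee_rot: [3.128, 0.011, 1.683]
force: [-0.2, 0.1, -0.8]
width: 0.0257
```

Run:
```python
from h import *
s=arm.get_state();print(s['t'],s['eef_pos'],s['force'],s['moment'])
for k,c in enumerate(['scene','side']):
    im=grab(c)
    print(c,[[(np.round(r['point'],1).tolist(),round(r['conf'],2)) for r in finder.landmark_of(c,n)[:3]] for n in ['wedge_tip','slab_front']])
    x0,y0=(190,70) if k==0 else (220,50)
    B=cv2.resize(im[y0:y0+120,x0:x0+160,::-1],None,fx=5,fy=5,interpolation=cv2.INTER_CUBIC)
    if k==0: cv2.imwrite('pics/c3.png',B)
    else:
        L=im[60:110,290:335,::-1]; cv2.imwrite('pics/lev3.png',cv2.resize(L,None,fx=12,fy=12,interpolation=cv2.INTER_CUBIC))
```

```text
5.8 [ 0.4410761  -0.12495001  0.04219111] [-0.20871677  0.11937271 -0.78268386] [0.07423274 0.0347622  0.03325148]
scene [[([274.8, 170.2], 0.93), ([284.9, 144.0], 0.9), ([245.2, 210.3], 0.43)], [([307.5, 151.4], 0.73), ([279.8, 134.9], 0.67)]]
side [[([288.7, 156.5], 0.94), ([316.3, 124.1], 0.84), ([211.5, 142.7], 0.61)], [([310.1, 117.5], 0.69)]]
```

View pics/c3.png

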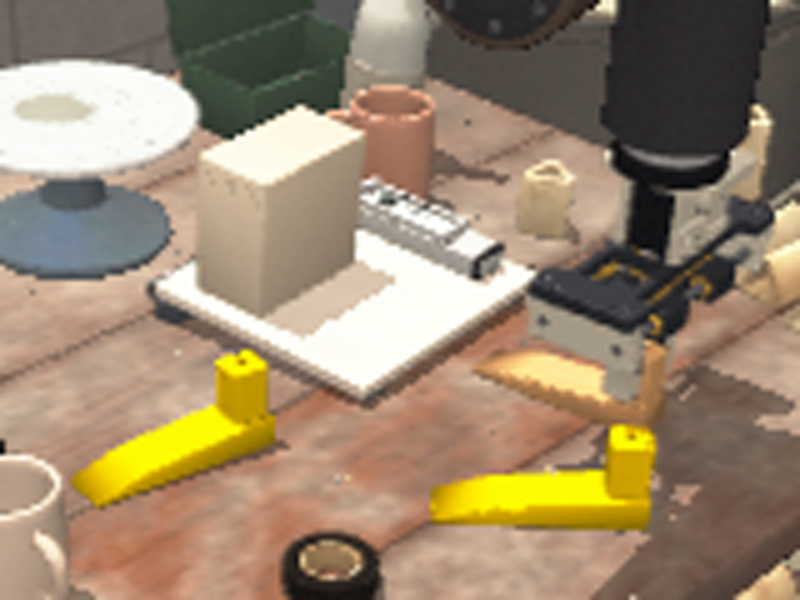

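View pics/lev3.png

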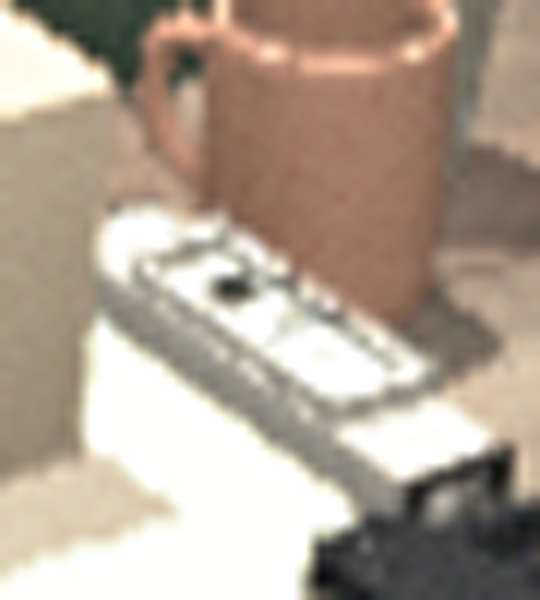

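The scene crop shows the wedge (tip at (475,365)) lined up with the front edge's middle. The level crop puts the bubble at (235,287) against a window centre of (285,320), about 21 mm rearward or 0.053 rad. I lower to the bench by feel.

>>> apply_moves(
  increments=[0, 0, -0.002, 0, 0, 0, 0, 0, -0.001, 0, 0, 0, 0, 0, 0, 0, 0, 0],
)

```text
t: 6.35
eef_pos: [0.4414, -0.1247, 0.0416]
ee_rot: [3.127, 0.011, 1.684]
force: [-0.2, -0.5, -1.7]
width: 0.0258
```

>>> apply_moves(
  increments=[0, 0, -0.003, 0, 0, 0, 0, 0, -0.003, 0, 0, 0, 0, 0, -0.002, 0, 0, 0],
)

```text
t: 6.6
eef_pos: [0.4426, -0.1249, 0.039]
ee_rot: [3.125, 0.013, 1.687]
force: [-13.5, 6.0, 39.4]
width: 0.026
```

>>> apply_moves(
  increments=[0, 0, 0.002, 0, 0, 0, 0, 0, 0, 0, 0, 0],
)

```text
t: 6.77
eef_pos: [0.443, -0.1247, 0.042]
ee_rot: [3.123, 0.013, 1.687]
force: [-0.4, 0.3, -0.9]
width: 0.026
```

>>> apply_moves(
  increments=[0.004, 0.0005, -0.0005, 0, 0.006, 0, 0.004, 0.0004, 0, 0, 0, 0, 0.004, 0.0004, 0, 0, 0, 0, 0.004, 0.0004, 0, 0, 0, 0, 0.004, 0.0004, 0, 0, 0, 0, 0.004, 0.0004, 0, 0, 0, 0, 0.003, 0.0003, 0, 0, 0, 0, 0, 0, 0, 0, 0, 0],
)

```text
t: 7.43
eef_pos: [0.473, -0.1216, 0.0395]
ee_rot: [3.132, 0.012, 1.687]
force: [-0.8, -0.8, 0.9]
width: 0.0259
```

>>> apply_moves(
  increments=[0.0025, 0.0004, 0, 0, 0, 0, 0.0025, 0.0004, 0, 0, 0, 0, 0.0025, 0.0004, 0, 0, 0, 0, 0.0025, 0.0004, 0, 0, 0, 0, 0.0025, 0.0004, 0, 0, 0, 0, 0.0025, 0.0004, 0, 0, 0, 0],
)

```text
t: 7.93
eef_pos: [0.484, -0.1201, 0.0391]
ee_rot: [3.141, 0.012, 1.685]
force: [-12.7, -0.4, 16.8]
width: 0.0257
```

>>> apply_moves(
  increments=[0.001, 0, 0.001, 0, -0.004, 0, 0.001, 0, 0, 0, 0, 0],
)

```text
t: 8.1
eef_pos: [0.4839, -0.1202, 0.0395]
ee_rot: [3.141, 0.012, 1.685]
force: [-5.5, 0.2, 3.0]
width: 0.0259
```

```bash
cat >> h.py <<'E'
def st():
    s=arm.get_state();print(round(s['t'],2),s['eef_pos'].round(4),s['ee_rot'].round(3),s['force'].round(1),s['moment'].round(2))
def lev(name):
    L=[]
    for c,(x,y,w,h) in [('side',(285,70,45,40)),('scene',(255,98,45,40))]:
        ims=[optics.grab_frame(c) for _ in range(2)]; np.save(f'pics/{name}_{c}.npy',ims[-1])
        im=np.mean(ims,0)[y:y+h,x:x+w,::-1]
        L.append(cv2.resize(im.astype('uint8'),None,fx=9,fy=9,interpolation=cv2.INTER_CUBIC))
    cv2.imwrite(f'pics/{name}.png',np.hstack(L)[:, :800])
E
python3 - <<'E'
from h import *
st(); lev('l4')
E
```

```text
8.1 [ 0.4839 -0.1202  0.0395] [3.141 0.012 1.685] [-5.5  0.2  3. ] [0.27 1.67 0.07]
```

View pics/l4.png

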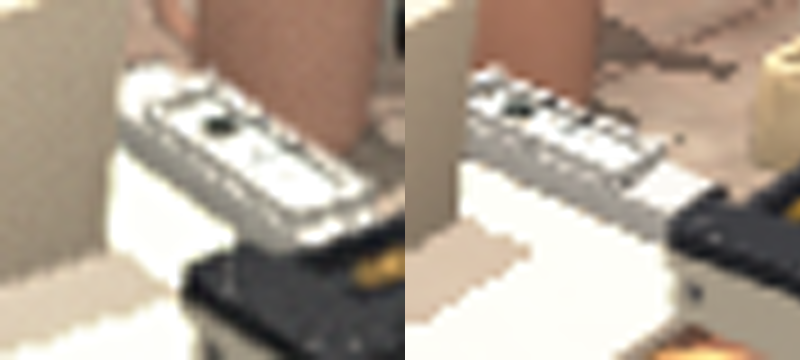

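The two crops show the bubble unmoved: side (309.4,83.8), scene (267.2,109.7), so the wedge is only just meeting the edge. From here I track the bubble numerically to save views.

```bash
cat >> h.py <<'E'
from scipy.optimize import minimize_scalar
U=np.array([.9937,.1118,0])
C0=atz('side',(313.75,86.7),.0525)
def blob(c,im,near,r=5):
    g=im.min(2).astype(float); x,y=np.round(near).astype(int)
    Y,X=np.mgrid[y-r:y+r+1,x-r:x+r+1]; G=g[Y,X]
    k=np.unravel_index(np.argmin(cv2.GaussianBlur(g,(3,3),0)[Y,X]+2*np.hypot(X-near[0],Y-near[1])),G.shape)
    m=(abs(X-X[k])<=2)&(abs(Y-Y[k])<=2); w=np.clip(150-G,0,None)*m
    return np.array([(w*X).sum(),(w*Y).sum()])/w.sum(), G.min()
def pred(c,th): return proj(c,C0+[0,0,(.053-th)*.1]+.4*th*U)
def bub(off,guess):
    for c in ['side','scene']:
        im=np.mean([optics.grab_frame(c) for _ in range(2)],0)
        p,mn=blob(c,im,pred(c,guess)+off[c])
        r=minimize_scalar(lambda t:np.sum((pred(c,t)+off[c]-p)**2),bounds=(-.09,.09),method='bounded')
        print(c,p.round(2),'min',mn.round(),'theta',round(r.x,4),'res',round(r.fun**.5,2))
E
python3 - <<'E'
from h import *
off={}
print(C0)
for c,p0 in [('side',(309.4,83.8)),('scene',(267.2,109.7))]:
    im=np.load(f'pics/l4_{c}.npy').astype(float); p,mn=blob(c,im,np.array(p0)); off[c]=p-pred(c,.053); print(c,p,mn,pred(c,.053),off[c], pred(c,0)-pred(c,.053))
np.save('off.npy',off,allow_pickle=True)
E
```

```text
[ 0.69444514 -0.17559514  0.0525    ]
side [312.9030837   79.57929515] 65.0 [309.58258342  84.20223106] [ 3.32050028 -4.6229359 ] [4.27539916 0.98288967]
scene [268.43303571 105.72470238] 50.0 [268.80547295 110.40728681] [-0.37243723 -4.68258443] [4.48205339 0.37988481]
```

>>> apply_moves(
  increments=[0.003, 0.0004, 0, 0, 0, 0, 0.003, 0.0004, 0, 0, 0, 0, 0.003, 0.0004, 0, 0, 0, 0, 0.003, 0.0004, 0, 0, 0, 0],
)

```text
t: 8.63
eef_pos: [0.4844, -0.1203, 0.0389]
ee_rot: [-3.122, 0.011, 1.682]
force: [-11.9, 2.1, 12.7]
width: 0.0259
```

>>> apply_moves(
  increments=[0.001, 0, 0.001, 0, -0.02, 0.002, 0.003, 0.0004, 0.0005, 0, -0.01, 0, 0.0035, 0.0004, 0.0005, 0, -0.005, 0, 0.004, 0.0004, 0.0005, 0, -0.005, 0],
)

```text
t: 8.97
eef_pos: [0.4856, -0.1203, 0.039]
ee_rot: [3.139, 0.015, 1.681]
force: [-17.7, 3.5, 19.0]
width: 0.0255
```

>>> apply_moves(
  increments=[0, 0, 0.001, 0, 0, 0, 0, 0, 0, 0, 0, 0, 0, 0, 0, 0, 0, 0, 0, 0, 0, 0, 0, 0],
  hand=0.5,
)

```text
t: 9.3
eef_pos: [0.4883, -0.12, 0.0408]
ee_rot: [3.133, 0.016, 1.682]
force: [0.0, 0.4, -0.2]
width: 0.0425
```

Run:
```python
from h import *
st()
ims={c:grab(c) for c in ['side','scene']}
for c,p0 in [('side',(309.4,83.8)),('scene',(267.2,109.7))]:
    print(c); print(ims[c].min(2)[int(p0[1])-6:int(p0[1])+8,int(p0[0])-8:int(p0[0])+14])
    for n in ('slab_front','wedge_tip','wedge_grip'): print(n,[(np.round(r['point'],1).tolist(),round(r['conf'],2)) for r in finder.landmark_of(c,n)[:3]])
cv2.imwrite('pics/c5.png',np.hstack([cv2.resize(ims[c][y:y+100,x:x+80,::-1],None,fx=5,fy=5,interpolation=cv2.INTER_CUBIC) for c,x,y in [('side',285,80),('scene',255,100)]]))
```

```text
9.3 [ 0.4883 -0.12    0.0408] [3.133 0.016 1.682] [ 0.   0.4 -0.2] [ 0.06  0.01 -0.04]
side
[[187 204 186 160 141 108  98 126  81  83  81  91  91  97  96 101 103 102
   98  96  99  98]
 [255 255 255 215 182 188 168 184 108  88  83  82  90  91  95 100  96 102
  101  96  99  94]
 [251 252 255 230 227 251 210 161 165 157  98  86  86  92  97  96  96  96
   98  98  99  94]
 [242 240 241 199 147 145 146 140 198 225 197 108  87  90  90  95 100  97
   95  99  93  95]
 [180 190 153 145 133 160 228 214 186 171 255 178 161 103  92  92 100  96
  101  97  98 100]
 [152 238 183 206 203 242 255 255 234 140 150 203 219 165 112  93  95  98
   94 101  92  94]
 [148 151 199 248 255 255 203 124  80  86 115 146 141 211 171 135 102 101
   98  99  94  95]
 [160 142 157 174 255 255 224  96  58  65 142 232 212 160 203 184 161 111
  101  93  97  94]
 [135 147 182 150 146 220 252 198 154 161 249 255 255 229 184 151 201 136
  122 105  89  94]
 [132 131 148 165 134 150 179 249 230 242 255 255 221 249 235 159 106 117
  171 158 110  83]
 [123 129 135 141 147 167 137 151 221 254 255 255 206 213 233 247 216 165
  16
[... 1306 characters left out ...]
8 117  91 211
  228 148  95  91]
 [110 108 118 146 187 170 146 145 134 218 246 251 253 202 167 250 228 187
  141 187 227 155]
 [109 108 113 138 152 148 149 179 153 142 141 201 249 246 252 253 219 251
  245 175 150 163]
 [108 106 119 139 139 145 150 146 154 183 154 160 157 175 249 252 253 253
  253 253 245 147]
 [105 106 107 134 137 141 144 141 148 154 151 198 174 149 153 170 235 246
  253 253 251 249]
 [106 104 218 244 176 146 140 141 139 146 150 152 149 189 172 149 149 140
  221 234 179 140]]
slab_front [([279.8, 134.5], 0.6)]
wedge_tip [([273.8, 169.1], 0.93), ([276.7, 140.5], 0.81), ([207.0, 168.5], 0.68)]
wedge_grip [([316.2, 160.7], 0.97), ([236.3, 146.6], 0.78), ([308.0, 138.3], 0.62)]
```

View pics/c5.png

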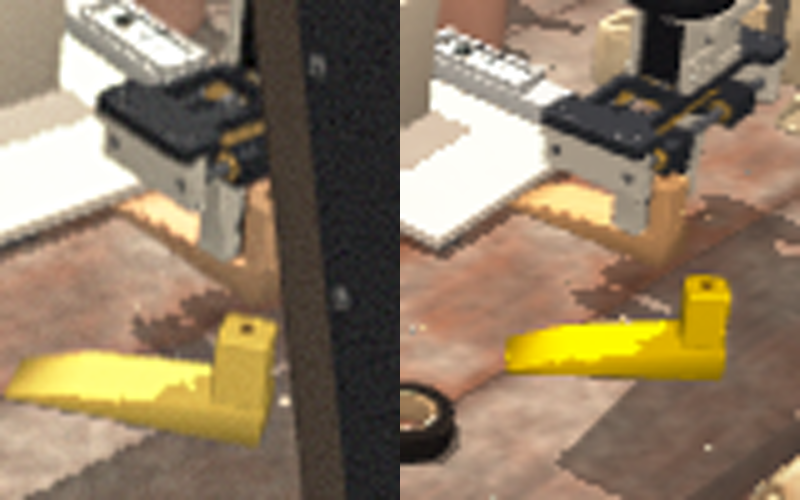

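The crops show the wedge's tip at the front edge, the slab not yet lifted (bubble unchanged) and the gripper clear of slab and level. I re-grip with the sole flat and push with less down-force.

>>> apply_moves(
  increments=[0, 0, 0, 0, -0.003, 0, 0, 0, -0.0005, 0, 0, 0, 0, 0, 0, 0, 0, 0, 0, 0, 0, 0, 0, 0],
  hand=1,
  force=45,
)

```text
t: 10.03
eef_pos: [0.4873, -0.12, 0.0401]
ee_rot: [3.131, 0.016, 1.681]
force: [-0.5, 2.7, 2.5]
width: 0.0261
```

>>> apply_moves(
  increments=[0.003, 0.0004, 0.0005, 0, -0.003, 0, 0.0035, 0.0004, 0.0005, 0, -0.003, 0, 0.004, 0.0005, 0.0005, 0, -0.003, 0],
)

```text
t: 10.28
eef_pos: [0.4875, -0.1201, 0.04]
ee_rot: [3.141, 0.016, 1.678]
force: [-12.7, 1.2, 13.2]
width: 0.0257
```

>>> apply_moves(
  increments=[0.0025, 0.0003, 0.0015, 0, -0.012, 0, 0.003, 0.0004, 0.0012, 0, -0.01, 0, 0.0035, 0.0005, 0.0012, 0, -0.01, 0],
)

```text
t: 10.53
eef_pos: [0.4883, -0.1197, 0.041]
ee_rot: [3.123, 0.019, 1.675]
force: [-5.3, 0.2, -4.9]
width: 0.0261
```

>>> apply_moves(
  increments=[0.0035, 0.0004, 0, 0, -0.003, 0, 0.004, 0.0005, 0.0003, 0, -0.006, 0, 0.004, 0.0005, 0.0003, 0, -0.006, 0, 0.004, 0.0005, 0.0003, 0, -0.006, 0],
)

```text
t: 10.87
eef_pos: [0.4889, -0.12, 0.0402]
ee_rot: [3.127, 0.021, 1.671]
force: [-13.1, 1.4, 12.4]
width: 0.0256
```

>>> apply_moves(
  increments=[0.004, 0.0005, 0.001, 0, -0.008, 0.003, 0.005, 0.0006, 0.0008, 0, -0.008, 0.003, 0.005, 0.0006, 0.0008, 0, -0.008, 0.003, 0.005, 0.0006, 0.0008, 0, -0.008, 0.002],
)

```text
t: 11.2
eef_pos: [0.4925, -0.1203, 0.0403]
ee_rot: [3.122, 0.024, 1.677]
force: [-14.3, 1.1, 14.0]
width: 0.0257
```

>>> apply_moves(
  increments=[0.005, 0.0006, 0.001, 0.003, -0.006, 0.001, 0.005, 0.0006, 0.001, 0.003, -0.006, 0.001, 0.005, 0.0006, 0.001, 0.003, -0.006, 0.001, 0.005, 0.0006, 0.001, 0.002, -0.006, 0.001, 0.005, 0.0006, 0.001, 0.002, -0.006, 0, 0.005, 0.0006, 0.001, 0.002, -0.006, 0],
)

```text
t: 11.7
eef_pos: [0.4979, -0.121, 0.0403]
ee_rot: [3.127, 0.012, 1.672]
force: [-11.8, -0.7, 4.9]
width: 0.0258
```

```bash
cat >> h.py <<'E'
def dark(c,roi):
    x,y,w,h=roi; im=np.mean([optics.grab_frame(c).min(2) for _ in range(3)],0)[y:y+h,x:x+w]
    best=None
    k=cv2.filter2D(im,-1,np.array([[0,1,1,1,0],[1,2,3,2,1],[0,1,1,1,0]],float)/16)
    k[:2]=k[-2:]=255;k[:,:2]=k[:,-2:]=255
    i=np.unravel_index(k.argmin(),k.shape); Y,X=np.mgrid[:h,:w]
    wt=np.clip(170-im,0,None)*((abs(Y-i[0])<=1)&(abs(X-i[1])<=2)); 
    return np.array([x+(wt*X).sum()/wt.sum(), y+(wt*Y).sum()/wt.sum()]),k.min()
def window(c,roi):
    x,y,w,h=roi; im=np.mean([optics.grab_frame(c).min(2) for _ in range(2)],0)[y:y+h,x:x+w]
    print(im.astype(int))
E
python3 - <<'E'
from h import *
st()
im=grab('side').min(2); print('side cols 300.. rows 74..'); print(im[74:96,300:326])
E
```

```text
11.7 [ 0.4979 -0.121   0.0403] [3.127 0.012 1.672] [-11.8  -0.7   4.9] [0.04 3.96 0.01]
side cols 300.. rows 74..
[[141 137 138 139 122 107  92  81  82  89  91  92  92  97  94  99 103 101
   99 105 100 105  98  97  97  89]
 [136 132 134 140 136 113  90  75  80  80  83  88  90  94  96  97  92 101
   97 101 102 101 101 100  93  87]
 [125 145 128 133 137 127  96  80  83  78  84  88  91  93  91  98  97 100
  104 100  99  99  99  94  94  88]
 [176 209 206 198 171 147 117 122 156  93  83  87  94  88  97  95  97 103
  102  97  99 100  94  96  92  87]
 [255 255 255 250 235 210 172 173 218 122  85  81  87  87  97  96  94  98
   99 103  96  95  96  96  95  86]
 [250 251 252 228 243 250 207 158 141 160 153 107  90  88  93  94  96  96
   99  98  98 100  98  95  91  83]
 [233 246 243 205 146 145 151 144 141 160 209 172 130  98  87  88  93  99
  101  95  95  98 100  89  86  84]
 [211 206 194 179 146 161 227 230 234 212 162 200 184 194 101  90  95  99
  100  97 100  93  98  93  91  85]
 [211 140 198 231 228 242 255 255 255 255 167 138 165 255 118 158 106  93
   94  98  94  96  94  91  89  90]
 [208
[... 712 characters left out ...]
55 255 255
  255 255 255 221 194 221 251 186]
 [253 255 255 205 140 128 122 132 139 140 176 138 118 151 214 255 255 255
  255 255 255 255 236 222 255 179]
 [251 252 255 255 220 191 130 121 134 135 143 143 129 137 140 181 255 255
  255 255 255 255 182 128 137 104]
 [251 251 251 253 255 255 204 133 128 131 130 140 136 151 142 121 150 205
  228 182 144 137 112  83  67  55]
 [251 250 251 252 254 255 255 202 130 117 119 129 137 138 149 135 146 130
  139 122  92  63  57  59  37  36]
 [251 251 252 254 255 255 255 254 130  82  90 103 127 134 137 137 152 105
   81  67  54  44  34  30  30  25]
 [251 251 255 254 249 180 166 105  72  58  61  66  83  90  97  93  73  56
   41  42  27  37  34  36  44  44]]
```

>>> apply_moves(
  increments=[0.005, 0.0008, 0.0007, 0, -0.006, 0.002, 0.005, 0.0008, 0.0007, 0, -0.006, 0.002, 0.005, 0.0008, 0.0007, 0, -0.006, 0.002, 0.005, 0.0008, 0.0007, 0, -0.006, 0.001, 0.005, 0.0008, 0.0007, 0, -0.006, 0, 0.005, 0.0008, 0.0007, 0, -0.006, 0, 0.005, 0.0008, 0.0007, 0, -0.006, 0, 0.005, 0.0008, 0.0007, 0, -0.006, 0],
)

```text
t: 12.42
eef_pos: [0.5058, -0.1214, 0.0405]
ee_rot: [3.134, 0.017, 1.668]
force: [-12.6, -1.0, 7.4]
width: 0.026
```

>>> apply_moves(
  increments=[0.005, 0.002, 0.0007, 0, -0.007, 0.006, 0.005, 0.002, 0.0007, 0, -0.007, 0.006, 0.005, 0.002, 0.0007, 0, -0.007, 0.006, 0.005, 0.002, 0.0007, 0, -0.007, 0.004, 0.005, 0.002, 0.0007, 0, -0.007, 0.004, 0.005, 0.002, 0.0007, 0, -0.007, 0.004, 0.005, 0.0015, 0.0007, 0, -0.007, 0.004, 0.005, 0.0015, 0.0007, 0, -0.007, 0.004],
)

```text
t: 13.08
eef_pos: [0.5166, -0.1154, 0.0405]
ee_rot: [3.128, 0.025, 1.691]
force: [-8.3, -1.7, 2.7]
width: 0.0254
```

Run:
```python
from h import *
st()
im=grab('side').min(2); print('side cols 304.. rows 78..'); print(im[77:93,304:328])
```

```text
13.08 [ 0.5166 -0.1154  0.0405] [3.128 0.025 1.691] [-8.3 -1.7  2.7] [-0.55  2.78 -0.18]
side cols 304.. rows 78..
[[184 162 143 183 147  85  76  91  91  90  99  91 101  98 104 103 100  98
   97 107 133 144  48   0]
 [247 209 188 254 219 160  99  94  80  85  92  94  99  99  99 101 100  96
   96 108 134 146  41   0]
 [243 180 132 153 174 205 172 153  96  86  90  97 100  99  95  99  98  96
   95 110 139 132  36  14]
 [142 144 151 210 173 146 208 222 184 107  90  95  94  97  98  99  98  98
   99 111 137 112  31  17]
 [170 228 235 255 252 216 189 170 242 143 121 112 103  97  97 100  98  95
   96 115 139 113  26   7]
 [234 255 255 255 255 255 240 157 115 127 162 177 160 105  94  93 100  97
   98 124 137 113  27   6]
 [203 250 248 255 254 218 181 145  84 110 136 217 219 156  94  97  94  93
   98 119 138 107  34   7]
 [134 168 240 250 232 244 175  68  43  49  90 141 154 192 124 154 116  96
   91 123 137  83  22  17]
 [148 138 155 190 249 255 213 111  59  86 122 212 203 154 161 206 181 135
  101 120 144  76  21  11]
 [146 155 168 136 150 221 242 218 144 212 231 255 255 219 147 148 205 185
  132 129 132  60  13   9]
 [133 137 161 148 140 138 181 255 234 255 255 255 255 243 232 216 149 153
  150 130 143  58  20  12]
 [131 134 139 148 159 139 154 148 204 248 229 239 255 255 255 255 178 114
  110 130 127  61  18  17]
 [127 128 128 133 145 146 169 143 136 151 218 253 255 255 255 202 165  74
   66  92  85  49  21  21]
 [201 138 127 124 134 143 145 166 157 143 140 180 255 193 107  67  71  44
   49  57  48  45  36  40]
 [255 211 142 126 129 135 135 141 144 157  98  87 100  65  35  30  22  28
   36  30  32  42  47  54]
 [227 249 163 171 127 123 115 114 102  79  59  46  32  30  29  25  37  32
   33  31  25  28  42  50]]
```

>>> apply_moves(
  increments=[0.005, 0.001, 0.0007, 0.002, -0.007, 0, 0.005, 0.001, 0.0007, 0.002, -0.007, 0, 0.005, 0.001, 0.0007, 0.002, -0.007, 0, 0.005, 0.001, 0.0007, 0.002, -0.007, 0, 0.005, 0.001, 0.0007, 0.002, -0.007, 0, 0.005, 0.001, 0.0007, 0.002, -0.007, 0, 0.005, 0.001, 0.0007, 0.002, -0.007, 0, 0.005, 0.001, 0.0007, 0, -0.007, 0, 0, 0, 0, 0, 0, 0, 0, 0, 0, 0, 0, 0],
)

```text
t: 13.97
eef_pos: [0.5265, -0.1141, 0.0402]
ee_rot: [3.124, 0.018, 1.68]
force: [-2.0, 0.2, 0.4]
width: 0.0253
```

Run:
```python
from h import *
st()
im=grab('side').min(2); print('side cols 304.. rows 77..'); print(im[77:93,304:324])
im=grab('scene').min(2); print('scene cols 262.. rows 102..'); print(im[102:118,262:286])
```

```text
13.97 [ 0.5265 -0.1141  0.0402] [3.124 0.018 1.68 ] [-2.   0.2  0.4] [0.59 0.77 0.12]
side cols 304.. rows 77..
[[184 167 148 182 133  86  82  86  90  92  95  94  96 102 101  98 102 110
  136 137]
 [250 207 193 252 205 155  98  85  82  89  94  92 100 100 102  95 105 114
  134 111]
 [247 179 127 152 167 205 168 150  88  85  93  93  97  98  96  98  97 112
  138 114]
 [143 143 153 214 208 152 201 210 157 122  93  95  94  97  95  95 101 119
  139 113]
 [182 230 239 255 255 222 184 159 203 164 128 115  98  94  95 100 104 124
  133 105]
 [243 255 255 255 255 255 230 153 117 116 162 172 151  96  92  90 104 124
  135  84]
 [199 249 255 255 252 219 209 171 144 110 126 207 210 116 106 101 111 121
  142  74]
 [133 149 222 247 230 248 255 180 149  55  77 125 142 129 129 165 136 132
  139  53]
 [150 137 145 180 252 255 255 124  53  35  93 200 204 144 148 215 145 133
  142  59]
 [137 155 157 125 147 217 252 188 131 119 184 255 255 225 170 129 136 132
  138  59]
 [134 146 151 146 142 144 176 243 229 239 231 255 255 226 206 103  96 120
  132  57]
 [133 136 139 140 160 156 170 151 180 255 230 255 197
[... 1317 characters left out ...]
70 153 172 157 161 230 212 123  63 110 250 253 246 180 146 160 216
  230 185 154 152 152 146]
 [153 149 157 218 178 147 147 139 192 240 216 252 221 252 253 246 197 181
  152 216 248 180 155 154]
 [141 148 151 156 151 173 141 157 152 147 164 225 249 252 253 253 253 251
  249 186 145 148 164 116]
 [141 138 143 147 142 150 152 153 196 173 149 148 143 182 233 224 252 222
  153 131 145 162 166 107]
 [188 147 147 142 138 140 146 151 154 150 149 221 181 151 149 141 135 134
  178 112 237 190 100  57]
 [247 247 226 150 137 139 143 145 141 149 152 156 152 188 131  80  64  83
  163 170 109  78  54  36]
 [249 249 248 247 247 177 142 147 139 145 146 149 116  85  70  59  65  64
   73  74  66  57  43  32]]
```

>>> apply_moves(
  increments=[0, 0, 0, 0, 0, 0, 0, 0, 0, 0, 0, 0, 0, 0, 0, 0, 0, 0, 0, 0, 0.02, 0, 0, 0, 0, 0, 0.03, 0, 0, 0, 0, 0, 0.035, 0, 0, 0, 0, 0, 0.035, 0, 0, 0, 0, 0, 0.035, 0, 0, 0, 0, 0, 0.035, 0, 0, 0, 0.03, -0.008, 0, 0, 0, 0, 0.035, -0.009, 0, 0, 0, 0, 0.035, -0.009, 0, 0, 0, 0, 0.035, -0.009, 0, 0, 0, 0, 0.035, -0.009, 0, 0, 0, 0, 0.02, -0.005, 0, 0, 0, 0, 0, 0, 0, 0, 0, 0, 0, 0, 0, 0, 0, 0],
  hand=0.5,
)

```text
t: 15.48
eef_pos: [0.73, -0.1664, 0.2463]
ee_rot: [3.103, 0.022, 1.683]
force: [-0.7, -0.2, -0.3]
width: 0.0437
```

```bash
cat >> h.py <<'E'
def wproj(T,P):
    m=optics.camera_model('wrist'); c=(np.linalg.inv(T)@np.append(P,1))[:3]; r=np.hypot(c[0],c[1]); a=np.arctan2(r,-c[2])
    return np.array([m['cx']+m['fx']*a*c[0]/r, m['cy']-m['fx']*a*c[1]/r])
def rect(T,im,ctr,yaw,z,L=.2,W=.12,s=4000):
    u=np.array([np.cos(yaw),np.sin(yaw)]);n=np.array([-u[1],u[0]])
    X,Y=np.meshgrid(np.arange(-L/2,L/2,1/s),np.arange(W/2,-W/2,-1/s))
    mp=np.array([wproj(T,[*(np.array(ctr)+a*u+b*n),z]) for a,b in zip(X.ravel()[:],Y.ravel())],np.float32) if X.size<5e5 else None
    mp=mp.reshape(*X.shape,2); return cv2.remap(im,mp[...,0],mp[...,1],cv2.INTER_CUBIC)
E
python3 - <<'E'
from h import *
st(); T=wpose(); im=grab('wrist'); np.save('pics/w6.npy',im); np.save('T6.npy',T)
print(wproj(T,[.694,-.176,.055]))
import optics as _ if 0 else None
E
python3 - <<'E'
import sys; sys.path.insert(0,'.')
E
cat > /dev/null <<'E'
E
python3 - <<'E'
from h import *
import os
E
```

```text
File "<stdin>", line 4
    import optics as _ if 0 else None
                       ^^
SyntaxError: invalid syntax
```

Run:
```python
from h import *
st(); T=wpose(); im=grab('wrist'); np.save('pics/w6.npy',im); np.save('T6.npy',T)
print(wproj(T,[.694,-.176,.055]))
r=rect(T,im,(.69,-.15),.112,.058,L=.2,W=.14,s=4000)
cv2.imwrite('pics/w6.png',r[:,:,::-1]); print(r.shape)
```

```text
15.48 [ 0.73   -0.1664  0.2463] [3.103 0.022 1.683] [-0.7 -0.2 -0.3] [ 0.07  0.21 -0.02]
[255.3508231  135.40839591]Traceback (most recent call last):
  File "<stdin>", line 4, in <module>
  File "h.py", line 70, in rect
    mp=np.array([wproj(T,[*(np.array(ctr)+a*u+b*n),z]) for a,b in zip(X.ravel()[:],Y.ravel())],np.float32) if X.size<5e5 else None
                 ~~~~~^^^^^^^^^^^^^^^^^^^^^^^^^^^^^^^^
  File "h.py", line 65, in wproj
    m=optics.camera_model('wrist'); c=(np.linalg.inv(T)@np.append(P,1))[:3]; r=np.hypot(c[0],c[1]); a=np.arctan2(r,-c[2])
ValueError: time passes only in moves, steps and waits
```

```bash
cat >> h.py <<'E'
def rect(T,im,ctr,yaw,z,L=.2,W=.12,s=4000):
    m=optics.camera_model('wrist')
    u=np.array([np.cos(yaw),np.sin(yaw),0]);n=np.array([-u[1],u[0],0])
    X,Y=np.meshgrid(np.arange(-L/2,L/2,1/s),np.arange(W/2,-W/2,-1/s))
    P=np.array([*ctr,z])+X[...,None]*u+Y[...,None]*n
    c=(P-T[:3,3])@T[:3,:3]; r=np.hypot(c[...,0],c[...,1])+1e-9; a=np.arctan2(r,-c[...,2])
    return cv2.remap(im,(m['cx']+m['fx']*a*c[...,0]/r).astype('f4'),(m['cy']-m['fx']*a*c[...,1]/r).astype('f4'),cv2.INTER_CUBIC)
E
python3 - <<'E'
from h import *
T=np.load('T6.npy'); im=np.load('pics/w6.npy')
r=rect(T,im,(.69,-.15),.112,.058,L=.2,W=.14,s=4000)
cv2.imwrite('pics/w6.png',r[:,:,::-1]); print(r.shape,arm.get_state()['t'])
E
```

```text
(560, 800, 3) 15.5333
```

View pics/w6.png

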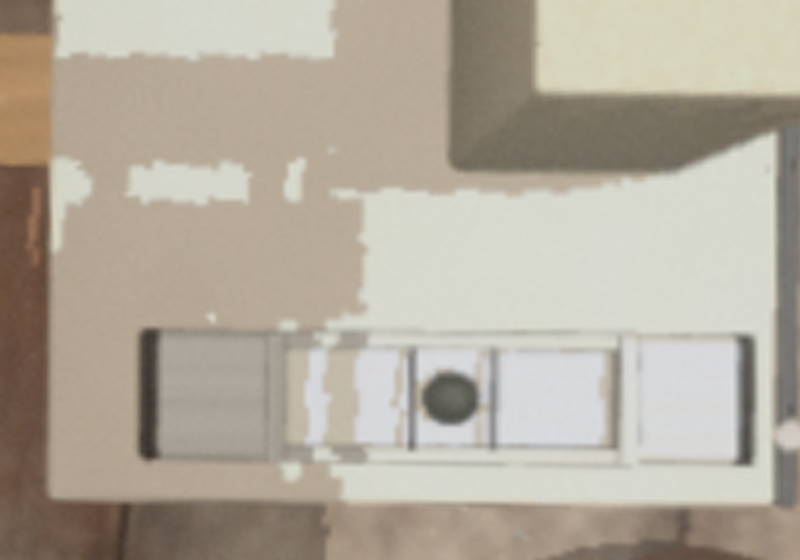

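The rectified wrist view shows the bubble (422–479, centre 450) wholly between the lines (inner faces about 415 and 489). The wedge at left (rows 35–165) is released, and corrected for height it lies within a millimetre or two of the slab's middle. I wait a second, recheck numerically and hand in.

>>> apply_moves(
  increments=[0, 0, 0.01, 0, 0, 0, 0, 0, 0.01, 0, 0, 0, 0, 0, 0, 0, 0, 0, 0, 0, 0, 0, 0, 0, 0, 0, 0, 0, 0, 0, 0, 0, 0, 0, 0, 0, 0, 0, 0, 0, 0, 0, 0, 0, 0, 0, 0, 0, 0, 0, 0, 0, 0, 0, 0, 0, 0, 0, 0, 0, 0, 0, 0, 0, 0, 0, 0, 0, 0, 0, 0, 0],
)

```text
t: 16.53
eef_pos: [0.7263, -0.1647, 0.2723]
ee_rot: [3.099, 0.022, 1.684]
force: [-0.2, -0.3, 0.7]
width: 0.0438
```

Run:
```python
from h import *
st(); T=wpose(); im=grab('wrist')
a=rect(np.load('T6.npy'),np.load('pics/w6.npy'),(.69,-.15),.112,.058,W=.14); b=rect(T,im,(.69,-.15),.112,.058,W=.14)
for r in (a,b):
    g=r.min(2).astype(int); print('lines row 370:',g[366:374,395:510:3].mean(0).astype(int)); 
    print('bubble row 397:',g[390:404,395:510:3].mean(0).astype(int))
```

```text
16.53 [ 0.7263 -0.1647  0.2723] [3.099 0.022 1.684] [-0.2 -0.3  0.7] [ 0.01  0.13 -0.01]
lines row 370: [197 182 181 202 179 136 141 176 209 216 214 210 210 198 178 171 169 167
 167 173 184 192 198 203 209 211 202 185 178 196 206 195 168 159 175 197
 213 215 216]
bubble row 397: [184 186 203 211 184 142 134 143 150 121  90  82  80  83  85  87  91  94
  96  96  96  97  95  92  87  85  85 114 157 187 197 179 148 144 172 196
 212 214 215]
lines row 370: [195 175 177 191 199 165 152 182 205 213 215 213 210 203 192 186 181 180
 179 180 180 184 191 200 208 212 210 199 191 192 205 196 175 157 164 192
 210 215 216]
bubble row 397: [174 183 205 201 179 145 129 149 148 127 100  81  82  84  88  90  92  93
  95  97  99  98  96  91  86  82  90 111 156 191 196 180 158 160 179 199
 212 214 215]
```

```bash
python3 -c "
from station import arm
print(arm.job_done())"
```

```text
the job is handed in; nothing more can be done
None
```

The wooden wedge is under the middle of the slab's low front edge, and the level's bubble sits wholly between its two lines. I gripped the wedge by its block and pushed it in thin end first, released it, lifted the arm clear and handed the job in at about 16.6 s.

**Bubble:** Two overhead wrist-camera readings a second apart, both after release, agree. The bubble lies about 0.8 mm forward of centre, leaving roughly 1.2 mm clear of the nearer line.

**Wedge position:** It lies within a millimetre or two of the slab's middle, allowing for viewing height. The two fixed cameras disagreed by up to 9 mm on where the slab's front edge was, so I used their average to line up.

**Forces:** Pushing took about 5 to 18 N at the wrist. Setting the wedge down on the bench briefly pressed with 39 N, before the wedge reached the slab, and I eased off at once. My first pushes stalled because the arm was also pressing the wedge down, so I let go, re-gripped and continued with less down-force.

**Touching other things:** In the pictures I viewed, the gripper looked clear of the slab, brick and level. I took no separate final picture of the other objects; the arm was never near most of them.

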